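Move the tongs to the next drying rail

ROBOT

A 7-joint arm with a two-finger parallel gripper is mounted at the origin on the work surface. World frame = base frame: x ahead of the robot, y to its left, z up, the work surface at z = 0. Lengths are in m, angles in rad, forces in N, time in s.
With the tool pointing down it reaches from about 0.4 to 0.875 m from the base axis. Payload 19.3 kg.
Tool frame: the origin (TCP) lies at the very end of the fingers, on their centre line; the grasp point (between the pads) lies 19 mm behind it; z points along the fingers, y is the line along which they close (so a half turn about z gives the same grasp; the last joint's range is limited). The gripper opens to 85 mm and grips with 20 to 120 N. Pads are 22 mm wide; open, the fingers measure 114 mm over their backs; the gripper's body (76 mm by 85 mm) begins 54 mm behind the grasp point. The pads swing forward as they close: fully open they stand 13 mm farther back than shut.
Start: joints at [-1.411, 0.521, -0.036, 1.599, 0.021, 1.021, -0.113], TCP at [0.142, 0.609, 0.195] pointing down, gripper open.
Joint ranges: [-2.91, 2.91], [-0.3, 2.13], [-1.5, 1.42], [0.17, 2.43], [-1.26, 4.41], [0.16, 1.93], [-2.52, 2.52]. Speed limits (rad/s): [1.89, 1.89, 2.39, 2.39, 3.01, 3.01, 3.01].

INTERFACE

Orientations are given as [roll, pitch, yaw] about the fixed x, y, z axes, in that order (R = Rz(yaw) Ry(pitch) Rx(roll)).
In Python, from workcell import bot gives the robot as it stands.
- The arm moves only by the tool jog_arm, never from a script. Its argument "motion" is a list of rows, each a list of 5 numbers: the shift along the tool's x, y, z scaled (see below), then the turn about the tool's z scaled (see below), then the opening, from 0 (shut) to 1 (fully open). A call has 1 to 12 rows; each row shifts and turns the commanded pose from where the row before left it, along the tool's axes as they then stand; what a row does not reach is not made up. The controller multiplies each number of a shift by 30 mm and each number of a turn by 0.08 rad. A row lasts 1/10 s, in which the tool goes at most 50 mm and 8.59 degrees, less where a joint would pass 70% of its speed; a pose out of reach is approached as far as the arm can. A call with a number of a shift or a turn outside -1 to 1 is refused whole. A call with a gripper value outside its range is refused whole. The fingers move at their own pace and stop on an object; "newtons" is the grip in N (left out, the last holds). Time passes only in rows, so rows that do not move let the fingers close. It gives the time, the measured TCP pose, the force, the opening and the grip force at its end, in the units of the state.
- bot.observe(): the state, without advancing time (a new reading comes with each control period).
- bot.grab_frame(name): name is "scene" or "top"; returns a dict with "pixels" (400x640x3 uint8, red, green, blue), "fovy" (degrees; the focal length in pixels is half the picture's height over the tangent of half this angle, whatever the lens; pixels are square), "cx", "cy" (the principal point, pixels), "rvec" (rotation vector, rad) and "tvec" (3), from world to camera coordinates, as OpenCV has them. Camera axes: x right, y down, z forward; pixel columns grow to the right and rows downward; lengths in m; the calibration is good to about 2 mm. A picture is of the moment at which its call begins. There is no depth.
- bot.job_done(): hands the job in; it is judged then, once.
The state is a dict: "clock": time; "qpos": joint angles; "qd": joint speeds; "joint_efforts": joint torques, N m; "position": TCP position; "tool_rot": TCP orientation; "force": force on the tool from outside, world axes, zero at the start; "moment": the same for the moment, N m; "grip_width": finger opening in m; "finger_force": force on a finger pad.
Only numpy, scipy, OpenCV 4.12 (cv2) and the standard library are available. Lean on these libraries where they do the work, as an engineer would, in place of code of your own. Each camera call takes 0.05 s, during which the arm holds its last target. There are 200 camera calls.

TASK

The stainless tongs, slung astride the rail over the drip tray, are dry. Lift them over the rail's upturned end stops and hang them astride the next rail, the empty one on the plain flat foot, between its end stops, lowering them onto it before you let go so that they hang straight down by themselves. Leave the silicone teether hanging where it is.

Things in the scene. Friction and masses are not known exactly. Their poses are not given: they have to be found in the camera images.
- tongs: Stainless tongs, 70 g, rigid: upside-down U astride the rail; strip 3 mm thick, 18 mm wide along y. Origin on the rail's axis when hung; z up, y along the rail. Bow top 11 mm above origin, its inside a V that centres on the rail. Arms one each side of the rail (x): down to 40 mm below origin flat, 26 mm across outside (grip here from above along x), then splayed to 48 mm at the tips, 95 mm below.
- teether: U-shaped off-white silicone teether astride the same rail, 60 to 120 mm from the tongs, on either side of them; leave it alone. Thick beaded legs: 70 mm across x, up to 24 mm along y, reaching 62 mm below and 19 mm above its origin, which lies on the rail's axis; z up, y along the rail. It slides if pushed.
- drip_rail: Fixed white stand where the tongs start. Foot: open tray 110 x 220 x 18 mm (x, y, z); origin centre of its underside; z up, y along the rail. Round rail 10 mm thick above the middle, axis 140 mm above origin, from y = -100 to +100 mm; its ends bend straight up as end stops, tops 25 mm above the axis. Posts 10 mm thick at y = -85 and +85 mm. The stands may swap sides; each is turned a little.
- dry_rail: Fixed white stand beside the other (left or right), its rail empty: the tongs go here. Foot: flat plate 70 x 220 x 8 mm; origin centre of its underside; z up, y along the rail. Rail, end stops and posts as on drip_rail: rail 10 mm thick, axis 140 mm above origin, y = -100 to +100 mm, stop tops 25 mm above the axis, posts at y = -85 and +85 mm.
Not all that is in view belongs to the job. Leave any orange look-alike of the tongs alone.

How it is judged:
By the outcome, as a careful person would: the job done as asked, in the order asked, and still so for the second after the job is handed in, with the robot touching nothing.
It also fails if it takes over 43 s, if anything falls off the work surface, if the arm or the gripper's body presses on something with over 40 N, if the wrist force passes 120 N, or if a joint passes its speed limit or range.

## Working session

There is one attempt and no reset: what is moved stays moved. The work goes in short steps, Python scripts to look and compute and a tool call to move; the robot and the scene stay as the last step left them, time stands still between calls to the robot, and variables do not carry over. Pictures are saved under pics/ and viewed, at most 10 in all, crops included, and the job is handed in when it is done.

Besides the shell and the picture viewer there is one more tool, called by a JSON object that holds its "op" and its "data". jog_arm: Moves the arm, as the interface text tells. Shifts and turns lie within -1 to 1; 1 stands for 30 mm of shift or 0.08 rad of turn. Its arguments: {"type":"object","properties":{"motion":{"type":"array","items":{"type":"array","items":{"type":"number"}}},"newtons":{"type":"number"}},"required":["motion"]}

```bash
mkdir -p pics
cat > h.py <<'E'
import numpy as np, cv2, json
from workcell import bot
def grab(n,f):
    d=bot.grab_frame(n); cv2.imwrite(f'pics/{f}.png',d['pixels'][:,:,::-1])
    json.dump({k:np.array(v).tolist() for k,v in d.items() if k!='pixels'},open(f'pics/{f}.json','w')); return d
def cam(f):
    d=json.load(open(f'pics/{f}.json')); F=200/np.tan(np.radians(d['fovy'])/2)
    K=np.array([[F,0,d['cx']],[0,F,d['cy']],[0,0,1]]); R=cv2.Rodrigues(np.array(d['rvec'],float))[0]
    return K,R,np.array(d['tvec'],float).ravel()
def tri(f1,p1,f2,p2):
    P=[]
    for f in(f1,f2):
        K,R,t=cam(f);P.append(K@np.c_[R,t])
    X=cv2.triangulatePoints(P[0],P[1],np.array(p1,float).T,np.array(p2,float).T)
    return (X[:3]/X[3]).T
def proj(f,X):
    K,R,t=cam(f);x=(K@(R@np.atleast_2d(X).T+t[:,None])).T;return x[:,:2]/x[:,2:]
def atz(f,p,z):
    K,R,t=cam(f);d=R.T@np.linalg.inv(K)@np.array([p[0],p[1],1.]);c=-R.T@t;return c+d*(z-c[2])/d[2]
E
python3 - <<'E'
from h import *
for n in('scene','top'):
    d=grab(n,n+'0');K,R,t=cam(n+'0');print(n,d['fovy'],d['cx'],d['cy'],-R.T@t,R[2])
s=bot.observe();print({k:np.round(s[k],3).tolist() for k in s})
a=cv2.imread('pics/scene0.png');b=cv2.imread('pics/top0.png');cv2.imwrite('pics/s.png',a)
E
```

```text
scene 57.31738475735186 319.036087283226 191.74600490673396 [ 0.86359579 -0.1204906   0.77772962] [-0.59561364  0.06546647 -0.80059886]
top 51.92572674633831 323.1267047957022 196.54847323351626 [ 0.23241236 -0.07650209  1.03276099] [ 0.19804685  0.02055684 -0.97997697]
{'clock': 0.1, 'qpos': [-1.411, 0.522, -0.036, 1.6, 0.021, 1.021, -0.113], 'qd': [-0.001, -0.002, 0.0, 0.001, 0.002, -0.0, 0.001], 'joint_efforts': [0.004, -92.849, 1.984, -37.054, 0.018, 0.005, -0.0], 'position': [0.142, 0.608, 0.194], 'tool_rot': [-3.141, 0.0, 2.912], 'force': [0.425, -0.663, 0.192], 'moment': [0.044, -0.017, 0.007], 'finger_force': 0.0, 'grip_width': 0.085}
```

View pics/scene0.png

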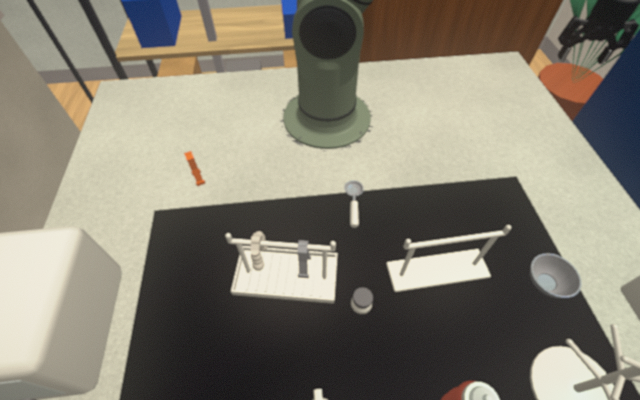

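View pics/top0.png

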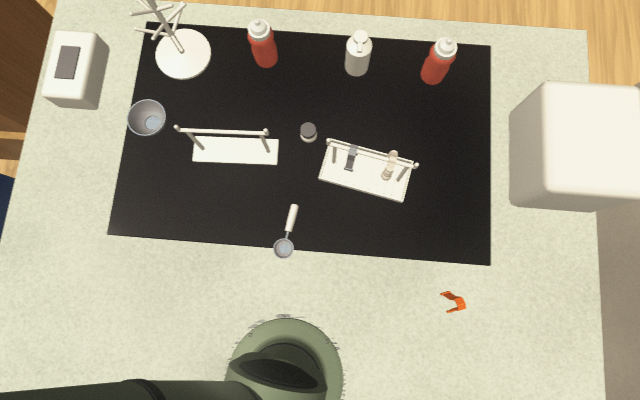

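The scene view shows the drip rail with teether (257,250) and tongs (304,258), and the empty rail from (407,245) to (508,230). In the top view the tongs are at about (351,157), the teether at (390,163), and the empty rail runs from (177,128) to (267,132).

Run:
```python
import cv2,numpy as np
a=cv2.imread('pics/scene0.png')[220:310,215:345];b=cv2.imread('pics/scene0.png')[220:310,380:520]
f=lambda i:cv2.resize(i,None,fx=5.5,fy=5.5,interpolation=cv2.INTER_CUBIC)[:, :770]
A=f(a);B=f(b);w=max(A.shape[1],B.shape[1])
P=lambda i:cv2.copyMakeBorder(i,0,0,0,w-i.shape[1],0)
cv2.imwrite('pics/c1.png',cv2.resize(np.vstack([P(A),P(B)]),None,fx=6/11,fy=6/11) if 0 else A)
cv2.imwrite('pics/c2.png',B)
c=cv2.imread('pics/top0.png')[115:205,165:295];d=cv2.imread('pics/top0.png')[125:210,310:430]
cv2.imwrite('pics/c3.png',cv2.resize(c,None,fx=6,fy=6,interpolation=cv2.INTER_CUBIC))
cv2.imwrite('pics/c4.png',cv2.resize(d,None,fx=6,fy=6,interpolation=cv2.INTER_CUBIC))
```

```text
(no output)
```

View pics/c1.png

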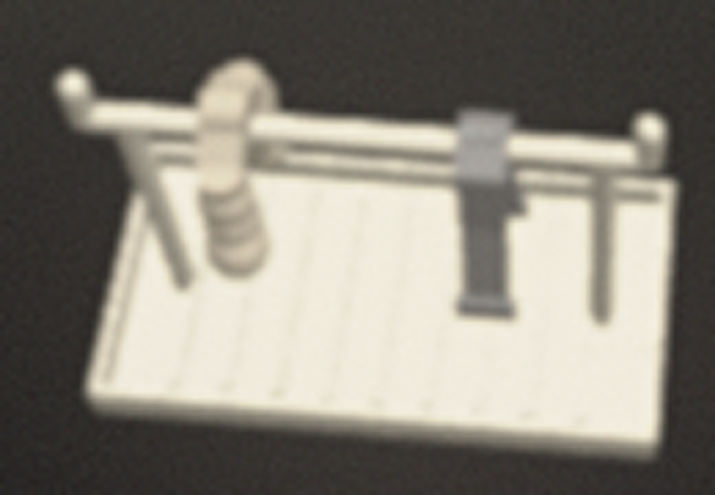

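View pics/c2.png

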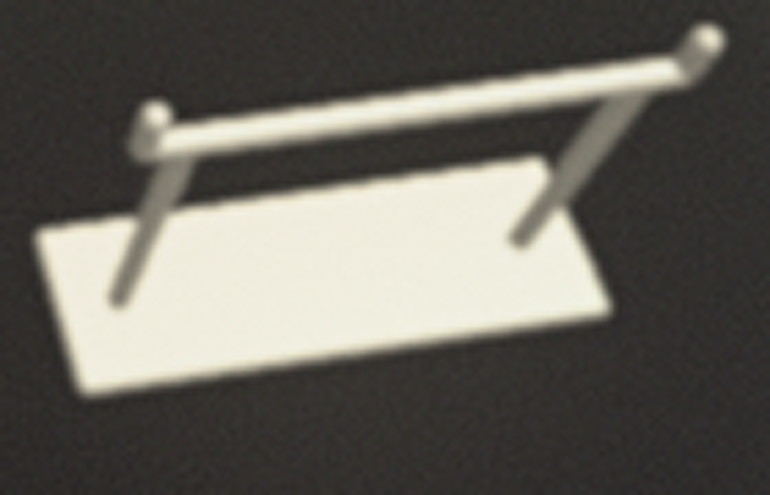

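View pics/c3.png

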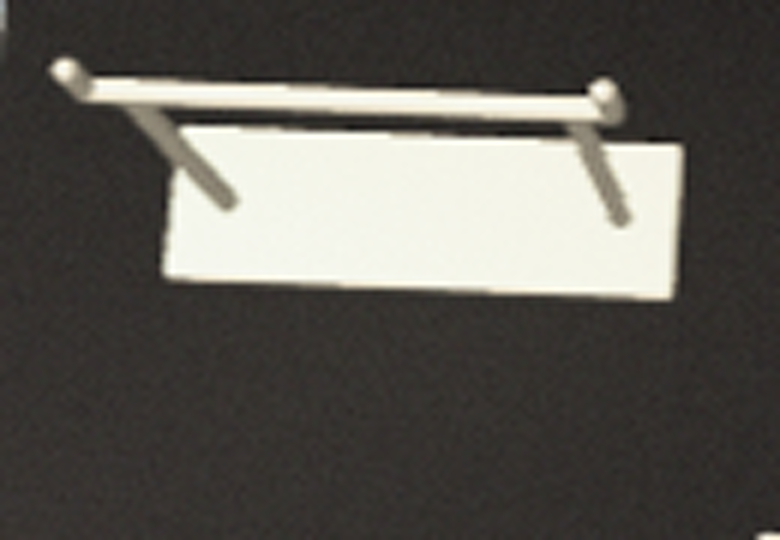

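View pics/c4.png

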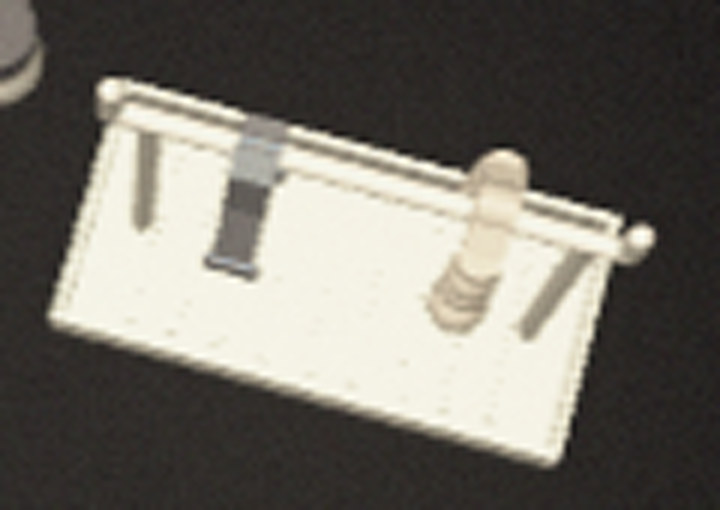

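```bash
cat > m.py <<'E'
from h import *
from scipy.optimize import least_squares
o=lambda p,s,off:(np.array(p,float)+.5)/s-.5+np.array(off)
S={'drip':o([(72,80),(650,125)],5.5,(215,220)),'dry':o([(156,110),(709,36)],5.5,(380,220))}
T={'drip':o([(643,236),(107,93)],6,(310,125)),'dry':o([(604,90),(66,71)],6,(165,115))}
FS={'drip':(o([(90,392),(657,441)],5.5,(215,220)),[(.055,-.11,.018),(.055,.11,.018)]),'dry':(o([(82,392),(611,314),(543,158),(38,232)],5.5,(380,220)),[(.035,-.11,.008),(.035,.11,.008),(-.035,.11,.008),(-.035,-.11,.008)])}
FT={'drip':(o([(52,320),(553,461)],6,(310,125)),[(-.055,.11,.018),(-.055,-.11,.018)]),'dry':(o([(165,277),(672,298),(683,145)],6,(165,115)),[(-.035,.11,.008),(-.035,-.11,.008),(.035,-.11,.008)])}
pose={}
def W(q,P):
    c,s=np.cos(q[2]),np.sin(q[2]);return np.array(P)@np.array([[c,s,0],[-s,c,0],[0,0,1]])+[q[0],q[1],0]
for n in S:
    X=tri('scene0',S[n],'top0',T[n]);print(n,'stops',X.round(4).tolist(),'len',np.linalg.norm(X[1]-X[0]).round(4))
    st=[(0,-.1,.165),(0,.1,.165)]
    def f(q):
        return np.r_[(proj('scene0',W(q,st))-S[n]).ravel(),(proj('top0',W(q,st))-T[n]).ravel(),(proj('scene0',W(q,FS[n][1]))-FS[n][0]).ravel(),(proj('top0',W(q,FT[n][1]))-FT[n][0]).ravel()]
    m=X.mean(0);r=least_squares(f,[m[0],m[1],0],loss='soft_l1');pose[n]=r.x
    print(r.x.round(4),f(r.x).round(1).tolist())
E
cat >> m.py <<'E'
if __name__=='__main__':
    ps=o([(484,147)],5.5,(215,220));pt=o([(260,152)],6,(310,125))
    # candidate s (along rail) whose bow-top centreline fits
    q=pose['drip']
    for z in(.149,.151):
        for s in np.arange(.02,.07,.01):
            print(z,s.round(3),((proj('scene0',W(q,[(0,s,z),(.013,s,.12),(.024,s,.045)]))-[215,220]+.5)*5.5).round(0).tolist(),((proj('top0',W(q,[(0,s,z),(-.013,s,.12),(-.024,s,.045)]))-[310,125]+.5)*6).round(0).tolist())
E
python3 m.py
```

```text
drip stops [[0.4944, -0.2547, 0.1743], [0.5335, -0.058, 0.1718]] len 0.2005
[ 0.5129 -0.1571 -0.1993] [0.8, 1.9, -0.3, 1.4, -0.7, 1.8, 0.7, 1.5, 0.7, 1.3, -0.3, 0.9, -0.3, 1.5, 0.3, 1.6]
dry stops [[0.5456, 0.0813, 0.1749], [0.5379, 0.2814, 0.1725]] len 0.2002
[0.5415 0.184  0.0362] [0.3, 2.2, -0.7, 1.9, -0.7, 1.7, -0.2, 1.0, 0.2, 0.8, -0.3, 0.7, -0.7, 1.3, -0.1, 0.8, -0.5, 1.3, -0.4, 1.5, -0.4, 1.3]
0.149 0.02 [[421.0, 139.0], [421.0, 209.0], [430.0, 324.0]] [[317.0, 173.0], [302.0, 227.0], [280.0, 302.0]]
0.149 0.03 [[449.0, 141.0], [449.0, 212.0], [456.0, 326.0]] [[291.0, 166.0], [277.0, 220.0], [256.0, 296.0]]
0.149 0.04 [[477.0, 143.0], [476.0, 214.0], [481.0, 328.0]] [[266.0, 159.0], [252.0, 213.0], [233.0, 289.0]]
0.149 0.05 [[506.0, 145.0], [504.0, 216.0], [507.0, 330.0]] [[240.0, 152.0], [227.0, 206.0], [210.0, 283.0]]
0.149 0.06 [[534.0, 147.0], [532.0, 218.0], [533.0, 332.0]] [[214.0, 145.0], [202.0, 199.0], [186.0, 276.0]]
0.151 0.02 [[420.0, 136.0], [421.0, 209.0], [430.0, 324.0]] [[318.0, 171.0], [302.0, 227.0], [280.0, 302.0]]
0.151 0.03 [[449.0, 138.0], [449.0, 212.0], [456.0, 326.0]] [[292.0, 164.0], [277.0, 220.0], [256.0, 296.0]]
0.151 0.04 [[477.0, 140.0], [476.0, 214.0], [481.0, 328.0]] [[266.0, 157.0], [252.0, 213.0], [233.0, 289.0]]
0.151 0.05 [[505.0, 142.0], [504.0, 216.0], [507.0, 330.0]] [[240.0, 150.0], [227.0, 206.0], [210.0, 283.0]]
0.151 0.06 [[534.0, 144.0], [532.0, 218.0], [533.0, 332.0]] [[214.0, 143.0], [202.0, 199.0], [186.0, 276.0]]
```

```bash
sed -i 's/+\[q\[0\],q\[1\],0\]/+[q[0],q[1],q[3]]/; s/\[m\[0\],m\[1\],0\],/[m[0],m[1],0,0],/' m.py
python3 - <<'E'
from m import *
q=pose['drip'];z=.147
for s in(.03,.04,.05):
    print(s,((proj('scene0',W(q,[(0,s,z),(.013,s,.12),(.024,s,.045)]))-[215,220]+.5)*5.5).round(0).tolist(),((proj('top0',W(q,[(0,s,z),(-.013,s,.12),(-.024,s,.045)]))-[310,125]+.5)*6).round(0).tolist())
# tongs tip bottom edge lower corners -> midpoints, given z
print(tri('scene0',o([(486,111)],5.5,(215,220)),'top0',o([(264,121)],6,(310,125))))
for p in [(486,300),(486,315)]: print(atz('scene0',o(p,5.5,(215,220)),.045+q[3]))
E
```

```text
drip stops [[0.4944, -0.2547, 0.1743], [0.5335, -0.058, 0.1718]] len 0.2005
[ 0.5141 -0.1566 -0.2008  0.0087] [0.1, 0.1, 0.2, -0.2, -0.1, 0.2, 0.6, -0.5, 0.1, 0.3, 0.1, 0.0, -0.5, 0.1, 0.7, 0.5]
dry stops [[0.5456, 0.0813, 0.1749], [0.5379, 0.2814, 0.1725]] len 0.2002
[0.5424 0.1817 0.0373 0.0081] [0.0, 0.7, 0.1, 0.2, -0.1, 0.0, -0.4, -0.6, -0.1, -0.0, 0.2, -0.4, -0.4, 0.1, -0.5, -0.2, -0.6, 0.2, 0.2, 0.4, 0.1, -0.1]
0.03 [[450.0, 135.0], [449.0, 204.0], [456.0, 319.0]] [[292.0, 157.0], [277.0, 210.0], [257.0, 287.0]]
0.04 [[478.0, 137.0], [477.0, 206.0], [482.0, 322.0]] [[266.0, 150.0], [252.0, 203.0], [233.0, 281.0]]
0.05 [[507.0, 139.0], [505.0, 208.0], [508.0, 324.0]] [[240.0, 142.0], [227.0, 196.0], [210.0, 274.0]]
[[ 0.52523585 -0.11462168  0.17841607]]
[ 0.53726341 -0.11978824  0.05365861]
[ 0.54338004 -0.12032451  0.05365861]
```

{"op": "jog_arm", "data": {"motion": [[-0.5,-0.1,-0.5,0.3,1],[-1,-0.1,-0.5,0.6,1],[-1,-0.1,-0.5,0.6,1],[-1,-0.1,0,0.6,1],[-1,-0.1,0,0.6,1],[-1,-0.1,0,0.6,1],[-1,-0.1,0,0.6,1],[-1,-0.1,0,0.6,1],[-1,-0.1,0,0.6,1],[-1,-0.1,0,0.6,1],[-1,-0.1,0,0.6,1],[-1,-0.1,0,0.6,1]], "newtons": 30}}

```text
clock: 1.3
position: [0.4297, 0.4172, 0.2408]
tool_rot: [3.141, 0.0, 2.356]
force: [0.4, 0.7, 0.7]
grip_width: 0.0853
finger_force: 0.0
```

{"op": "jog_arm", "data": {"motion": [[-1,-0.1,0,0.6,1],[-1,-0.1,0,0.6,1],[-1,-0.1,0,0.6,1],[-1,-0.1,0,0.6,1],[-1,-0.1,0,0.6,1],[-1,-0.1,0,0.6,1],[-1,-0.1,0,0.6,1],[-1,-0.1,0,0.6,1],[-1,-0.1,0,0.6,1],[-1,-0.1,0,0.6,1],[-1,-0.1,0,0.6,1],[0,0,0,0,1]]}}

```text
clock: 2.5
position: [0.5714, 0.1182, 0.241]
tool_rot: [3.141, 0.001, 1.823]
force: [-0.1, -0.3, 0.2]
grip_width: 0.0852
finger_force: 0.0
```

```bash
cat > go.py <<'E'
import sys,numpy as np
from workcell import bot
from scipy.spatial.transform import Rotation as Ro
def go(x,y,z,yaw):
    s=bot.observe();R=Ro.from_euler('xyz',s['tool_rot']).as_matrix()
    d=R.T@(np.array([x,y,z])-s['position']);t=-(yaw-s['tool_rot'][2]);t=(t+np.pi)%(2*np.pi)-np.pi
    print('t',s['clock'],'pos',np.round(s['position'],4),'rot',np.round(s['tool_rot'],4),'F',np.round(s['force'],1),'w',s['grip_width'],s['finger_force'],'J',np.round(s['qpos'],2))
    print('shift units',(d/.03).round(3),'turn units',round(t/.08,3))
go(*map(float,sys.argv[1:5]))
E
python3 go.py .5225 -.1154 .23 1.370
```

```text
t 2.5 pos [0.5714 0.1182 0.241 ] rot [3.1409e+00 1.5000e-03 1.8233e+00] F [-0.1 -0.3  0.2] w 0.08521532968610365 0.0 J [-0.56  0.43  0.36  1.67 -0.17  1.07  0.1 ]
shift units [-7.131 -3.523  0.373] turn units 5.666
```

{"op": "jog_arm", "data": {"motion": [[-0.9,-0.44,0,0,1],[-0.9,-0.44,0,0,1],[-0.9,-0.44,0,0,1],[-0.9,-0.44,0,0,1],[-0.9,-0.44,0,0,1],[-0.9,-0.44,0,0,1],[-0.9,-0.44,0,0,1],[-0.83,-0.44,0,0,1],[0,0,0,1,1],[0,0,0,1,1],[0,0,0,1,1],[0,0,0,1,1]]}}

```text
clock: 3.7
position: [0.5235, -0.1106, 0.2406]
tool_rot: [3.141, -0.001, 1.508]
force: [0.2, -0.1, 1.7]
grip_width: 0.0853
finger_force: 0.0
```

{"op": "jog_arm", "data": {"motion": [[0,0,0,1,1],[0,0,0,0.666,1],[0,0,0,0,1],[0,0,0,0,1],[0,0,0,0,1]]}}

```text
clock: 4.2
position: [0.5236, -0.1104, 0.2401]
tool_rot: [3.141, -0.0, 1.38]
force: [0.3, -0.3, 0.6]
grip_width: 0.0857
finger_force: 0.0
```

```bash
python3 go.py .5225 -.1154 .109 1.370
```

```text
t 4.2 pos [ 0.5236 -0.1104  0.2401] rot [ 3.1414e+00 -2.0000e-04  1.3797e+00] F [ 0.3 -0.3  0.6] w 0.08569714905584991 0.0 J [-0.3   0.37  0.53  1.8  -0.21  1.03  0.12]
shift units [-0.172 -0.006  4.371] turn units 0.121
```

{"op": "jog_arm", "data": {"motion": [[-0.17,0,0,0.12,1],[0,0,0,0,1],[0,0,0.7,0,1],[0,0,0.7,0,1],[0,0,0.7,0,1],[0,0,0.7,0,1],[0,0,0.6,0,1],[0,0,0.5,0,1],[0,0,0.4,0,1],[0,0,0.07,0,1],[0,0,0,0,1]]}}

```text
clock: 5.3
position: [0.5227, -0.1155, 0.1089]
tool_rot: [-3.141, 0.0, 1.369]
force: [0.5, -0.2, -0.4]
grip_width: 0.0853
finger_force: 0.0
```

```bash
python3 go.py .5225 -.1154 .109 1.370
python3 - <<'E'
from h import *
a=grab('scene','s1')['pixels'][200:320,215:375,::-1];b=grab('top','t1')['pixels'][110:230,290:450,::-1]
cv2.imwrite('pics/c5.png',cv2.resize(np.hstack([a,b]),None,fx=2.5*1,fy=2.5,interpolation=cv2.INTER_CUBIC))
E
```

```text
t 5.3 pos [ 0.5227 -0.1155  0.1089] rot [-3.1414e+00  1.0000e-04  1.3687e+00] F [ 0.5 -0.2 -0.4] w 0.08528814170011048 0.0 J [-0.22  0.54  0.44  1.93 -0.33  0.74  0.22]
shift units [ 0.002 -0.006 -0.004] turn units -0.016
```

View pics/c5.png

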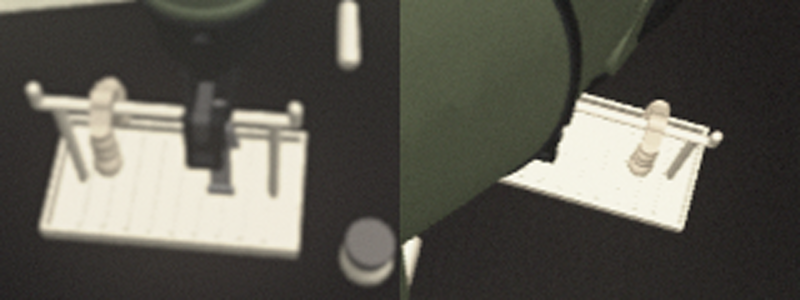

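The finger at (207,140) of the crop stands in line along the rail x with the tongs, whose tip shows at (222,180). The teether is undisturbed at (107,130). I'll close now.

{"op": "jog_arm", "data": {"motion": [[0,0,0,0,0.4],[0,0,0,0,0.35],[0,0,0,0,0.3],[0,0,0,0,0.2],[0,0,0,0,0.2],[0,0,0,0,0.2],[0,0,0,0,0.2],[0,0,0,0,0.2]], "newtons": 30}}

```text
clock: 6.2
position: [0.5232, -0.1154, 0.109]
tool_rot: [3.14, 0.0, 1.369]
force: [5.2, -1.1, 3.5]
grip_width: 0.0243
finger_force: 29.7
```

{"op": "jog_arm", "data": {"motion": [[0,0,-0.2,0,0.2],[0,0,-0.4,0,0.2],[0,0,-0.4,0,0.2],[0,0,-0.4,0,0.2],[0,0,-0.6,0,0.2],[0,0,-0.6,0,0.2],[0,0,-0.6,0,0.2],[0,0,-0.6,0,0.2],[0,0,-0.6,0,0.2],[0,0,-0.5,0,0.2],[0,0,-0.3,0,0.2],[0,0,0,0,0.2]]}}

```text
clock: 7.4
position: [0.523, -0.1154, 0.2661]
tool_rot: [3.14, -0.0, 1.369]
force: [0.1, -0.3, -1.0]
grip_width: 0.024
finger_force: 29.6
```

```bash
python3 go.py .5424 .1817 .265 1.6081
python3 - <<'E'
from h import *
a=grab('scene','s2')['pixels'][150:320,215:375,::-1]
cv2.imwrite('pics/c6.png',cv2.resize(a,None,fx=3.5,fy=3.5,interpolation=cv2.INTER_CUBIC))
E
```

```text
t 7.4 pos [ 0.523  -0.1154  0.2661] rot [ 3.1398e+00 -5.0000e-04  1.3689e+00] F [ 0.1 -0.3 -1. ] w 0.02398129847166314 29.55425423802808 J [-0.31  0.34  0.55  1.77 -0.2   1.09  0.1 ]
shift units [ 9.833 -1.352  0.038] turn units -2.99
```

View pics/c6.png

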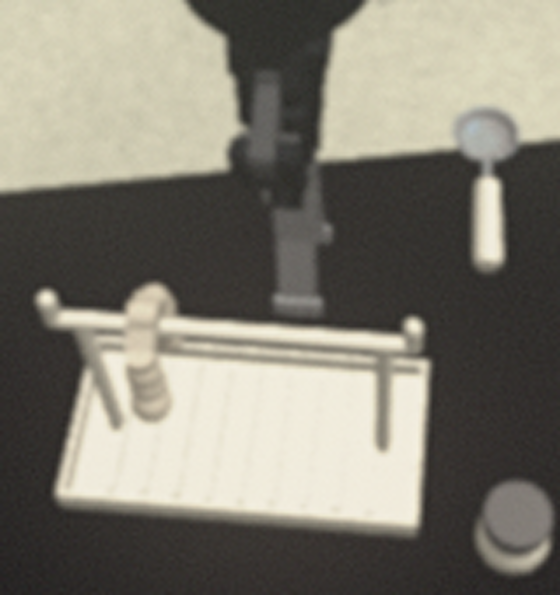

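Tongs held under the fingers, tip lower edge about (275..323, 312) in the crop. The teether stays in place at (150,350).

Run:
```python
from h import *
c,s=np.cos(-.2016),np.sin(-.2016)
f=lambda P:(proj('s2',np.array([(.523+c*x-s*y,-.1154+s*x+c*y,.2661+.0395+z) for x,y,z in P]))-[215,150]+.5)*3.5-.5
print('edge -y/+y outer tip, inner tip',f([(.024,-.009,-.095),(.024,.009,-.095),(.013,-.009,-.04),(.013,.009,-.04),(-.024,.009,-.095)]).round(0))
```

```text
edge -y/+y outer tip, inner tip [[280. 321.]
 [316. 323.]
 [276. 243.]
 [314. 246.]
 [326. 243.]]
```

{"op": "jog_arm", "data": {"motion": [[0.5,0,0,0,0.2],[0.9,-0.14,0,0,0.2],[0.9,-0.14,0,0,0.2],[0.9,-0.14,0,0,0.2],[0.9,-0.14,0,0,0.2],[0.9,-0.14,0,0,0.2],[0.9,-0.14,0,0,0.2],[0.9,-0.14,0,0,0.2],[0.9,-0.14,0,0,0.2],[0.9,-0.14,0,0,0.2],[0.7,-0.1,0,0,0.2],[0.5,-0.1,0,0,0.2]]}}

```text
clock: 8.65
position: [0.538, 0.1837, 0.2638]
tool_rot: [-3.14, 0.001, 1.371]
force: [-0.5, -0.0, -1.4]
grip_width: 0.0246
finger_force: 29.6
```

{"op": "jog_arm", "data": {"motion": [[0,0,0,-0.7,0.2],[0,0,0,-0.8,0.2],[0,0,0,-0.8,0.2],[0,0,0,-0.7,0.2],[0,0,0,0,0.2],[0,0,0,0,0.2]]}}

```text
clock: 9.25
position: [0.5385, 0.1815, 0.2645]
tool_rot: [-3.141, 0.0, 1.607]
force: [-1.3, -0.0, -1.1]
grip_width: 0.0243
finger_force: 29.6
```

```bash
python3 go.py .5424 .1817 .265 1.6081
```

```text
t 9.25 pos [0.5385 0.1815 0.2645] rot [-3.1411e+00  2.0000e-04  1.6070e+00] F [-1.3 -0.  -1.1] w 0.02427023596361645 29.557555733481422 J [-0.72  0.38  0.4   1.68 -0.16  1.11 -0.24]
shift units [ 0.003  0.13  -0.016] turn units -0.014
```

{"op": "jog_arm", "data": {"motion": [[0,0.13,0,0,0.2],[0,0,0.5,0,0.2],[0,0,0.5,0,0.2],[0,0,0.3,0,0.2],[0,0,0,0,0.2],[0,0,0,0,0.2]]}}

```text
clock: 9.85
position: [0.5429, 0.1816, 0.2262]
tool_rot: [3.141, 0.0, 1.608]
force: [0.2, 0.2, -1.1]
grip_width: 0.0242
finger_force: 29.6
```

```bash
python3 go.py .5424 .1817 .109 1.6081
python3 - <<'E'
from h import *
a=grab('scene','s3')['pixels'][170:310,380:520,::-1];b=grab('top','t3')['pixels'][90:190,165:305,::-1]
r=lambda i:cv2.resize(i,None,fx=2.8,fy=2.8,interpolation=cv2.INTER_CUBIC)
b=cv2.copyMakeBorder(b,0,40,0,0,0)
cv2.imwrite('pics/c7.png',np.hstack([r(a),r(b)]))
E
```

```text
t 9.85 pos [0.5429 0.1816 0.2262] rot [3.1414 0.     1.6084] F [ 0.2  0.2 -1.1] w 0.024242406058161362 29.572299976134673 J [-0.7   0.43  0.39  1.72 -0.18  1.03 -0.22]
shift units [ 0.004 -0.016  3.905] turn units 0.004
```

View pics/c7.png

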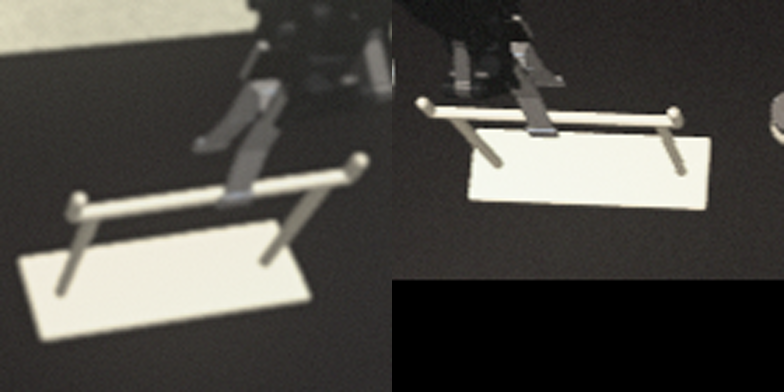

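Run:
```python
from h import *
c,s=np.cos(.0373),np.sin(.0373)
w=lambda P:np.array([(.5429+c*x-s*y,.1816+s*x+c*y,.2262+.0395+z) for x,y,z in P])
print('scene',((proj('s3',w([(.024,0,-.095),(-.024,0,-.095),(.01,0,.01)]))-[380,170]+.5)*2.8-.5).round(0),'top',((proj('t3',w([(.024,0,-.095),(-.024,0,-.095)]))-[165,90]+.5)*2.8-.5+[392,0]).round(0))
```

```text
scene [[234. 211.]
 [208. 151.]
 [281. 105.]] top [[551.  79.]
 [545. 136.]]
```

{"op": "jog_arm", "data": {"motion": [[0,0,0.3,0,0.2],[0,0,0.4,0,0.2],[0,0,0.4,0,0.2],[0,0,0.4,0,0.2],[0,0,0.4,0,0.2],[0,0,0.4,0,0.2],[0,0,0,0,0.2]]}}

```text
clock: 10.65
position: [0.5418, 0.1813, 0.155]
tool_rot: [-3.139, 0.001, 1.609]
force: [1.0, -0.3, -1.4]
grip_width: 0.0243
finger_force: 29.6
```

{"op": "jog_arm", "data": {"motion": [[0,0,0.3,0,0.2],[0,0,0.3,0,0.2],[0,0,0.3,0,0.2],[0,0,0.2,0,0.2],[0,0,0.1,0,0.2],[0,0,0.1,0,0.2],[0,0,0,0,0.2]]}}

```text
clock: 11.35
position: [0.5425, 0.1816, 0.1176]
tool_rot: [-3.141, 0.0, 1.609]
force: [0.1, -0.7, -1.0]
grip_width: 0.0244
finger_force: 29.6
```

{"op": "jog_arm", "data": {"motion": [[0,0,0.1,0,0.2],[0,0,0.08,0,0.2],[0,0,0,0,0.2]]}}

```text
clock: 11.65
position: [0.5425, 0.1816, 0.1122]
tool_rot: [-3.141, 0.0, 1.609]
force: [-0.1, 0.4, -2.4]
grip_width: 0.0245
finger_force: 29.6
```

{"op": "jog_arm", "data": {"motion": [[0,0,0.06,0,0.2],[0,0,0,0,0.2]]}}

```text
clock: 11.85
position: [0.5425, 0.1816, 0.1105]
tool_rot: [-3.141, 0.0, 1.609]
force: [0.3, -0.4, -1.4]
grip_width: 0.0241
finger_force: 29.6
```

{"op": "jog_arm", "data": {"motion": [[0,0,0.06,0,0.2],[0,0,0,0,0.2]]}}

```text
clock: 12.05
position: [0.5431, 0.1817, 0.109]
tool_rot: [3.141, -0.0, 1.609]
force: [1.1, -0.0, 1.5]
grip_width: 0.0243
finger_force: 29.9
```

{"op": "jog_arm", "data": {"motion": [[0,0,0.05,0,0.2],[0,0,0,0,0.2]]}}

```text
clock: 12.25
position: [0.5434, 0.1818, 0.1085]
tool_rot: [3.14, -0.001, 1.609]
force: [-2.8, -1.2, 20.1]
grip_width: 0.0244
finger_force: 32.1
```

```bash
python3 go.py .5424 .1817 .109 1.6081
python3 - <<'E'
from h import *
a=grab('scene','s4')['pixels'][190:310,380:520,::-1]
cv2.imwrite('pics/c8.png',cv2.resize(a,None,fx=4,fy=4,interpolation=cv2.INTER_CUBIC))
E
```

```text
t 12.25 pos [0.5434 0.1818 0.1085] rot [ 3.1398e+00 -9.0000e-04  1.6087e+00] F [-2.8 -1.2 20.1] w 0.024383386291396632 32.10218379681464 J [-0.66  0.57  0.33  1.83 -0.25  0.78 -0.16]
shift units [-0.001 -0.035 -0.016] turn units 0.007
```

View pics/c8.png

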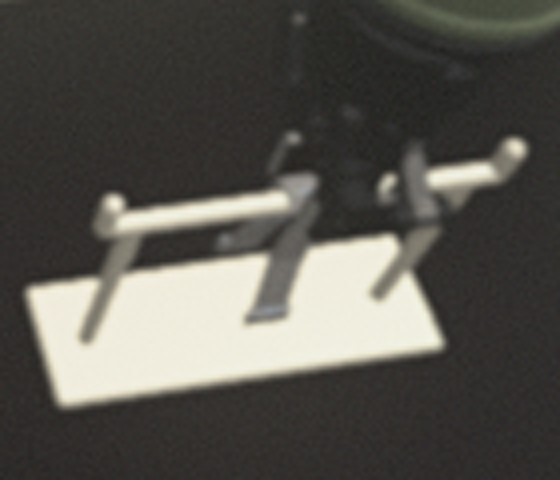

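```bash
python3 - <<'E'
from h import *
c,s=np.cos(.0373),np.sin(.0373)
w=lambda P:np.array([(.5434+c*x-s*y,.1818+s*x+c*y,.1085+.0395+z) for x,y,z in P])
P=[(0,0,.011),(.013,0,0),(.013,0,-.04),(.024,0,-.095),(-.024,0,-.095),(.02,0,0),(.03,0,0),(.03,0,.05),(0,-.1,.025),(0,.1,.025)]
for p,q in zip(P,((proj('s4',w(P))-[380,190]+.5)*4-.5).round(0)):print(p,q)
E
cp pics/c8.png pics/x.png
python3 - <<'E'
import cv2
a=cv2.imread('pics/s4.png')[170:290,410:510]
b=cv2.convertScaleAbs(cv2.resize(a,None,fx=5,fy=5,interpolation=cv2.INTER_CUBIC),alpha=2.2,beta=-20)
cv2.imwrite('pics/c9.png',b)
E
```

```text
(0, 0, 0.011) [309. 191.]
(0.013, 0, 0) [312. 226.]
(0.013, 0, -0.04) [289. 264.]
(0.024, 0, -0.095) [266. 330.]
(-0.024, 0, -0.095) [235. 250.]
(0.02, 0, 0) [318. 239.]
(0.03, 0, 0) [326. 257.]
(0.03, 0, 0.05) [360. 206.]
(0, -0.1, 0.025) [114. 205.]
(0, 0.1, 0.025) [517. 149.]
```

View pics/c9.png

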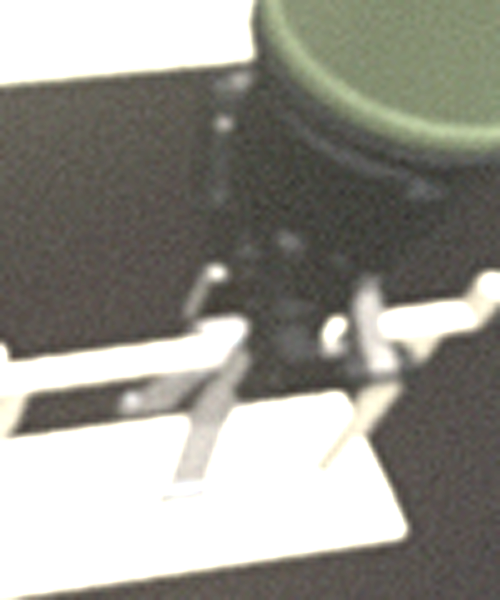

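{"op": "jog_arm", "data": {"motion": [[0,0,-0.02,0,0.2],[0,0,0,0,0.2]]}}

```text
clock: 12.5
position: [0.5434, 0.1818, 0.1087]
tool_rot: [3.14, -0.001, 1.609]
force: [-0.9, -1.0, 11.6]
grip_width: 0.0246
finger_force: 31.1
```

{"op": "jog_arm", "data": {"motion": [[0,0,0,0,0.35],[0,0,0,0,0.4],[0,0,0,0,0.5],[0,0,0,0,0.7],[0,0,0,0,1],[0,0,0,0,1],[0,0,0,0,1],[0,0,0,0,1],[0,0,0,0,1],[0,0,0,0,1]]}}

```text
clock: 13.5
position: [0.5426, 0.1816, 0.1079]
tool_rot: [3.142, -0.0, 1.609]
force: [0.0, -0.9, 0.2]
grip_width: 0.0855
finger_force: 0.0
```

Released with no residual force. I'll lift straight up and then draw back out of the camera's way.

{"op": "jog_arm", "data": {"motion": [[0,0,-0.3,0,1],[0,0,-0.5,0,1],[0,0,-0.6,0,1],[0,0,-0.7,0,1],[0,0,-0.8,0,1],[0,0,-0.8,0,1],[0,0,-0.8,0,1],[0,0,-0.5,0,1],[0,0,0,0,1]]}}

```text
clock: 14.4
position: [0.5435, 0.1818, 0.2605]
tool_rot: [3.138, -0.002, 1.609]
force: [-0.0, 0.3, 0.6]
grip_width: 0.0855
finger_force: 0.0
```

{"op": "jog_arm", "data": {"motion": [[0.5,-0.2,0,0,1],[1,-0.3,0,0,1],[1,-0.3,0,0,1],[1,-0.3,0,0,1],[1,-0.3,0,0,1],[1,-0.3,0,0,1],[1,-0.3,0,0,1],[0.5,0,0,0,1],[0,0,0,0,1]]}}

```text
clock: 15.3
position: [0.4738, 0.391, 0.2572]
tool_rot: [-3.141, 0.0, 1.612]
force: [0.6, -0.5, -0.2]
grip_width: 0.0857
finger_force: 0.0
```

Run:
```python
from h import *
s=bot.observe();print(s['clock'],s['position'],s['force'])
c,sn=np.cos(.0373),np.sin(.0373)
def f(n,L,yaw,org,sgn):
    return proj(n,np.array([(org[0]-np.sin(yaw)*y+np.cos(yaw)*x,org[1]+np.cos(yaw)*y+np.sin(yaw)*x,.1485+z) for x,y,z in L]))
for n,ref in(('scene','scene0'),('top','top0')):
    a=grab(n,n+'5')['pixels'][:,:,::-1].astype(int);r=cv2.imread(f'pics/{ref}.png').astype(int)
    m=(np.abs(a-r).max(2)>45).astype(np.uint8)
    k,_,st,ce=cv2.connectedComponentsWithStats(m)
    print(n,[(st[i].tolist(),ce[i].round(0).tolist()) for i in range(1,k) if st[i][4]>15])
    print('pred bow/bend/tip',f(n+'5',[(0,0,.011),(.013,0,-.04),(.024,0,-.095),(-.024,0,-.095)],.0373,(.5424,.1817),1).round(0).tolist())
    # tongs mask at the dry rail: changed pixels bounding box and principal direction
    t=f(n+'5',[(0,0,-.04)],.0373,(.5424,.1817),1)[0].astype(int)
    print('teether change px',int(m[235:285,240:275].sum() if n=='scene' else m[145:190,378:402].sum()))
    q=m[t[1]-28:t[1]+32,t[0]-28:t[0]+28]
    for row in q[::2]:print(''.join('.#'[v] for v in row))
```

```text
15.3 [0.4738495  0.39096344 0.25721301] [ 0.63520764 -0.50450885 -0.15928672]
scene [([285, 0, 23, 34, 243], [292.0, 12.0]), ([327, 0, 33, 57, 407], [348.0, 29.0]), ([343, 0, 17, 13, 48], [352.0, 6.0]), ([558, 0, 82, 64, 2656], [601.0, 28.0]), ([286, 38, 8, 9, 59], [290.0, 42.0]), ([288, 49, 10, 25, 148], [293.0, 60.0]), ([626, 64, 14, 12, 62], [633.0, 70.0]), ([570, 75, 35, 37, 497], [586.0, 90.0]), ([565, 119, 13, 13, 112], [570.0, 126.0]), ([604, 153, 6, 8, 18], [607.0, 156.0]), ([595, 160, 13, 10, 88], [601.0, 165.0]), ([449, 233, 13, 9, 65], [455.0, 237.0]), ([298, 240, 10, 3, 26], [302.0, 241.0]), ([451, 242, 12, 9, 60], [457.0, 245.0]), ([298, 244, 9, 4, 31], [302.0, 245.0]), ([298, 251, 13, 27, 253], [303.0, 265.0]), ([441, 252, 16, 19, 171], [449.0, 261.0])]
pred bow/bend/tip [[457.0, 237.0], [452.0, 255.0], [446.0, 272.0], [438.0, 252.0]]
teether change px 0
........................................................
........................................................
........................................................
................................................
[... 3010 characters left out ...]
................
..........................########......................
...........................########.....................
............................########....................
............................########....................
............................##########..................
........................................................
........................................................
........................................................
........................................................
........................................................
........................................................
........................................................
```

The tongs hang at the predicted place: bow (456,237) against a predicted (457,237), and tip about (445,270) against (446,272). The top view agrees, and the teether's pixels have not changed.

```bash
python3 -c "
from workcell import bot
print(bot.job_done())"
```

```text
the job is handed in; nothing more can be done
None
```

The tongs hang straight on the empty rail, about midway between its end stops, the teether was not moved, and the job was handed in at about 15 s; I viewed 11 pictures, one over the limit of 10.

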